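# Draw out the tea board's drip tray

## Task

The drip tray under the tea board, the one with the red lip, has to come out for emptying, but a tea cup stands in its way. Without picking anything up, first push the cup sideways along the table, upright, until it stands wholly clear of the tray's path; then hook a fingertip behind the red lip, draw the tray out all the way to its stop, and move clear. Leave the bamboo-lipped tray and the other tea things as they are.

Things in the scene. Friction and masses are not known exactly. Their poses are not given: they have to be found in the camera images.
- tea_board: Low dark slatted tea board fixed on the table: 210 mm deep, 330 mm wide, 60 mm high. Origin on the table surface under the middle of its front edge; its x axis points into the board, away from the front (roughly away from the robot), y to the board's left, z up. Two trays run side by side under it, in bays centred 75 mm left and right of the middle; which tray is in which bay varies. The teapot and pitcher stand on its top, at least 65 mm back from the front edge.
- drip_bay: The fixed bay under the tea board in which the drip tray runs. Origin on the table surface, below the board's front edge at the middle of the bay; axes parallel to the board's: the drip tray draws out along this frame's -x, and the tray's path is 60 mm wide to each side (y) of the origin.
- drip_tray (a joint): How far the drip tray is drawn out, m: 0 fully in, 0.120 at its stop. It starts between 0 and 0.03. It slides stiffly (about 3 N) and stays where it is left.
- drip_tray_lip (a point): Middle of the top edge of the drip tray's lip, 44 mm above the table; it moves with the tray. The lip is a red upright strip 120 mm wide (along y of the bay), 6 mm thick, in front of the board; with the tray in, it stands 47 mm before the board's front edge. Behind it (towards the board) is a pocket open from above, 43 mm from the lip to the tray's own black front wall (which moves with the tray, top 44 mm above the table), its floor 10 mm above the table.
- tool_tray_lip (a point): Middle of the top edge of the other tray's lip: same shape, but light bamboo colour. That tray is to be left as it is.
- cup: Loose brown clay tea cup, 68 mm across the rim, narrower at the foot, 45 mm high, about 0.14 kg, standing on the table in front of the drip tray's lip. Origin at the centre of its underside.
- teapot: Loose brown clay teapot, body 84 mm across, 76 mm high, on the tea board. Origin at the centre of its underside. Leave alone.
- pitcher: Loose brown clay pitcher with a handle, 68 mm across, 65 mm high, on the tea board. Origin at the centre of its underside. Leave alone.
- tool_pot: Loose black pot 56 mm across, 75 mm high, with bamboo tea tools standing up to 170 mm high, on the table beside the board, to its left. Origin at the centre of its underside. Leave alone.
Things that resemble listed ones, but are neither listed nor needed, are in the scene too. Of the things like the cup, leave any that is purple; of the rest the smaller one is meant.

How it is judged:
By the outcome, as a careful person would: the job done as asked, in the order asked, and still so for the second after the job is handed in, with the robot touching nothing.
It also fails if it takes over 45 s, if anything falls off the work surface, if the arm or the gripper's body presses on something with over 40 N, if the wrist force passes 120 N, or if a joint passes its speed limit or range.

## Robot

A 6-joint arm with a two-finger parallel gripper is mounted at the origin on the work surface. World frame = base frame: x ahead of the robot, y to its left, z up, the work surface at z = 0. Lengths are in mm, angles in rad, forces in N, time in s.
With the tool pointing down it reaches from about 200 to 875 mm from the base axis. Payload 3.4 kg.
Tool frame: the origin (TCP) lies midway between the tips of the shut fingers; the grasp point (between the pads) lies behind it (hold_point_z is the z of the grasp point in the tool frame, in mm); z points along the fingers, x is the direction in which the jaws open and shut, and the axes are right-handed (so a half turn about z gives the same grasp; the last joint's range is limited). The gripper opens to 94 mm and grips with 3 to 60 N. Pads are 16 mm wide; open, the fingers measure 119 mm over their backs; the gripper's body (75 mm by 177 mm) begins 78 mm behind the grasp point.
Start: joints at [-1.28, 0.276, 1.505, -0, 1.361, -0.121], TCP at [230.152, -526.968, 205.493] pointing down, gripper open.
Joint ranges: [-2.89, 2.89], [-0.75, 2.08], [0.22, 2.7], [-1.18, 4.32], [0.11, 2.71], [-2.7, 2.7]. Speed limits (rad/s): [2.57, 2.57, 3.14, 3.14, 3.14, 3.14].

## Interface

Orientations are given as a unit quaternion [x, y, z, w].
In Python, from bench import read_state, camera, camera_params, job_done, hold_point_z gives the robot as it stands.
- The arm moves only by the tool apply_moves, never from a script. Its argument "deltas" is a list of rows, each a list of 3 entries, a list of its own where there are three numbers: the turn, a rotation vector about the tool's x, y, z in rad, then the shift along the tool's x, y, z in m, then the closure, from 0 (fully open) to 1 (shut). A call has 1 to 10 rows; each row is the pose to reach, as a shift and turn from the pose measured when the call began, along the tool's axes at that moment; what a row does not reach only later rows make up. A row lasts 1/10 s, in which the tool goes at most 50 mm and 8.59 degrees, less where a joint would pass 70% of its speed; a pose out of reach is approached as far as the arm can. A call with a gripper value outside its range is refused whole. The fingers move at their own pace and stop on an object; "newtons" is the grip in N (left out, the last holds). Time passes only in rows, so rows that repeat a pose let the fingers close. It gives the time, the measured TCP pose, the force and the opening at its end, in the units of the state.
- read_state(): the state, without advancing time (a new reading comes with each control period).
- camera(name): name is "side" or "top" or "wrist"; returns (picture, depth): 384x512x3 uint8, red, green, blue; 384x512 float32, mm along the optical axis (not along the pixel's ray), 0 where there is no reading.
- camera_params(name): a dict with "K" (3x3 intrinsics, pixels), "dist" ([k1, k2, p1, p2, k3] as OpenCV has them; the pictures are not rectified), "position" and "attitude" of the camera in the world. Camera axes: x right, y down, z forward; pixel columns grow to the right and rows downward; lengths in mm; the calibration is good to about 2 mm. A picture is of the moment at which its call begins: read the wrist's pose just before it. camera_params takes no time and is no camera call; for the wrist camera it gives the pose at the moment of the call.
- job_done(): hands the job in, once; it reports no verdict.
The state is a dict: "t": time; "joint_pos": joint angles; "dq": joint speeds; "joint_torque": joint torques, N m; "tool_pos": TCP position; "tool_rot": TCP orientation; "ft_force": force on the tool from outside, world axes, zero at the start; "moment": the same for the moment, N m; "finger_gap": finger opening in mm.
Only numpy, scipy, OpenCV 4.12 (cv2) and the standard library are available. Lean on these libraries where they do the work, as an engineer would, in place of code of your own. Each camera call takes 0.05 s, during which the arm holds its last target. There are 200 camera calls.

## Working session

There is one attempt and no reset: what is moved stays moved. The work goes in short steps, Python scripts to look and compute and a tool call to move; the robot and the scene stay as the last step left them, time stands still between calls to the robot, and variables do not carry over. Pictures are saved under pics/ and viewed, about 8 in all and at most 12, crops included, and the job is handed in when it is done.

Besides the shell and the picture viewer there is one more tool, called after "Call:" by a JSON object that holds its "method" and its "body", one argument or row to a line. apply_moves: Moves the arm, as the interface text tells. Its arguments: {"type":"object","properties":{"deltas":{"type":"array"},"newtons":{"type":"number"}},"required":["deltas"]}

```bash
mkdir -p pics; ls; cat > h.py <<'E'
import numpy as np, cv2
from scipy.spatial.transform import Rotation as R
from bench import *
def cam(n):
    p=camera_params(n); im,d=camera(n); return im,d,p
def att(p):
    a=np.array(p["attitude"],float)
    return R.from_quat(a).as_matrix() if a.size==4 else a.reshape(3,3)
def world(p,d):
    K=np.array(p["K"],float);h,w=d.shape
    u,v=np.meshgrid(np.arange(w),np.arange(h))
    q=cv2.undistortPoints(np.stack([u,v],-1).reshape(-1,1,2).astype(float),K,np.array(p["dist"],float)).reshape(h,w,2)
    P=np.dstack([q,np.ones((h,w))])*d[...,None]
    return P@att(p).T+np.array(p["position"])
def save(n,im,s=1): cv2.imwrite("pics/"+n,cv2.resize(im[...,::-1],None,fx=s,fy=s,interpolation=cv2.INTER_CUBIC))
E
python3 - <<'E'
from h import *
print(read_state(),hold_point_z)
for n in("top","side"):
    im,d,p=cam(n);print(n,p); save(n+"0.png",im,1.5); np.savez(n+"0.npz",im=im,d=d,w=world(p,d))
E
```

```text
pics
{'t': 0.0, 'joint_pos': array([-1.27994856e+00,  2.76583641e-01,  1.50610866e+00, -4.11172672e-05,
        1.36068376e+00, -1.20978970e-01]), 'dq': array([-3.75809474e-04,  9.78237123e-06, -6.52263164e-05, -4.17357894e-04,
        1.19989514e-03, -3.81258386e-04]), 'joint_torque': array([-6.53854368e-04, -4.04585731e+01, -2.37231034e+01,  6.99519832e-02,
        3.46251985e-02, -1.41649512e-04]), 'tool_pos': array([ 229.99344671, -526.38900295,  204.62096783]), 'tool_rot': array([ 8.36746909e-01, -5.47589093e-01, -6.94703812e-04, -5.59398224e-04]), 'ft_force': array([ 0.43726768, -0.00326241,  0.1680915 ]), 'moment': array([-0.01856157,  0.04327559, -0.01502984]), 'finger_gap': 93.94307657989222} -18.8
top {'K': array([[489.41494695,   0.        , 254.22660098],
       [  0.        , 489.41494695, 186.22116814],
       [  0.        ,   0.        ,   1.        ]]), 'dist': array([-0.10930914,  0.        ,  0.        ,  0.        ,  0.        ]), 'position': array([ 369.25873014,   67.92559677, 1076.85488453]), 'attitude': array([ 0.71022348, -0.69777746,  0.06130176, -0.0702233 ])}
side {'K': array([[413.22236461,   0.        , 255.04643297],
       [  0.        , 413.22236461, 194.85474386],
       [  0.        ,   0.        ,   1.        ]]), 'dist': array([-0.02983054,  0.        ,  0.        ,  0.        ,  0.        ]), 'position': array([ 467.24801282, -569.66407097,  791.0642651 ]), 'attitude': array([ 0.93292735, -0.07717189,  0.02803009, -0.35057862])}
```

View pics/top0.png

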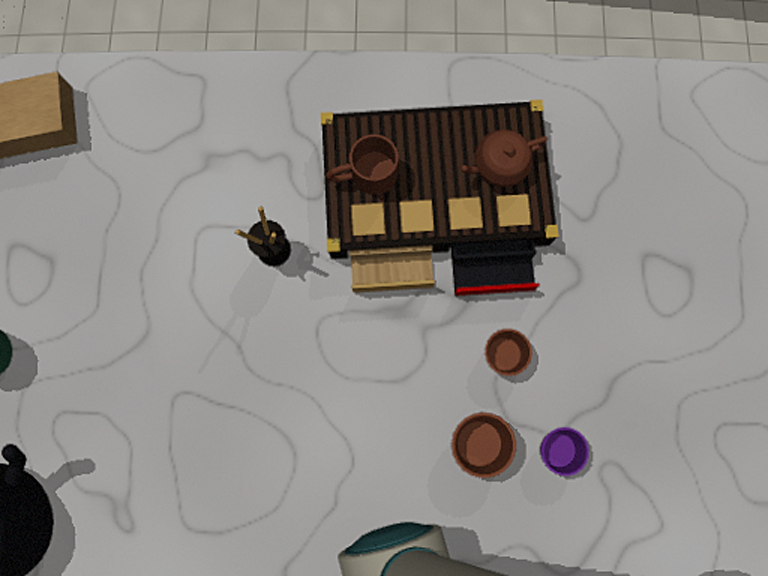

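View pics/side0.png

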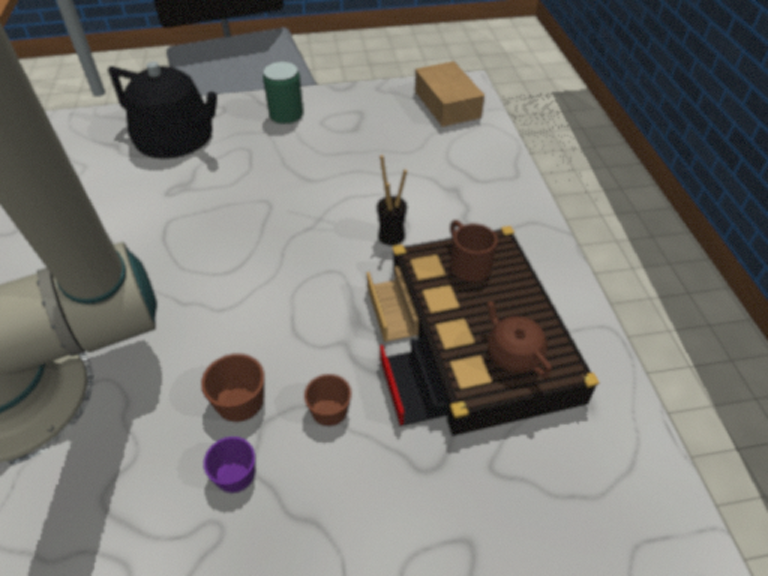

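The top view (×1.5) shows three cup-like things: a small brown one at (508,352), a large brown one at (484,445) and a purple one at (565,452). The small brown one is meant: it isn't purple, it's the smaller of the other two, and it stands in front of the red lip at (495,289). I'll confirm with a crop and measure.

```bash
python3 - <<'E'
from h import *
z=np.load("top0.npz");im,w=z["im"],z["w"]
save("crop.png",im[150:330,280:420],4)
hsv=cv2.cvtColor(im,cv2.COLOR_RGB2HSV);H,S,V=[hsv[...,i].astype(int) for i in range(3)]
red=((H<4)|(H>176))&(S>200)&(V>120)
P=w[red]; print("red",len(P),np.median(P,0)); 
P=P[abs(P[:,2]-44)<12]
c,(ww,hh),a=cv2.minAreaRect(P[:,:2].astype(np.float32));print(c,ww,hh,a,P[:,2].max())
vx=cv2.fitLine(P[:,:2].astype(np.float32),cv2.DIST_L2,0,.01,.01).ravel();print("line",vx)
yi=P[:,1];print("ends",P[yi.argmin()],P[yi.argmax()])
# board corners brass
br=(H>12)&(H<28)&(S>110)&(V>120)&(abs(w[...,2]-60)<10)
n,l,st,ce=cv2.connectedComponentsWithStats(br.astype(np.uint8))
for i in range(1,n):
    if st[i,4]>15: print("brass",st[i,4],ce[i],w[l==i].mean(0))
for nm,m in(("brown",(H<14)&(S>80)&(V>40)),("purple",(H>125)&(H<160)&(S>100))):
    m=m&(w[...,0]<520)&(w[...,2]>3)&~red
    n,l,st,ce=cv2.connectedComponentsWithStats(m.astype(np.uint8))
    for i in range(1,n):
        if st[i,4]>150:
            Q=w[l==i];rim=Q[Q[:,2]>np.percentile(Q[:,2],90)-6]
            print(nm,ce[i],st[i,4],np.percentile(Q[:,2],95),cv2.minEnclosingCircle(rim[:,:2].astype(np.float32)))
E
```

```text
red 123 [556.18661104 -85.13026865  42.82460655]
(555.8569946289062, -82.94532775878906) 5.6589508056640625 114.1647720336914 4.692380428314209 47.71565978072522
line [ 8.3874114e-02 -9.9647635e-01  5.5578906e+02 -8.3677101e+01]
ends [ 558.77580012 -139.90921115   46.53676766] [552.53357755 -25.94374326  46.66008775]
brass 1532 [19.37140992 71.00326371] [822.75499285 629.97516349  59.03816194]
brass 52 [357.40384615  70.03846154] [ 828.97704777 -143.06809038   59.50662754]
brass 47 [217.          77.70212766] [804.94533349 169.97335752  59.73797545]
brass 421 [309.80285036 141.74584323] [660.11418043 -35.19026104  60.52111659]
brass 419 [341.92601432 139.81861575] [ 665.65127753 -104.64044736   60.78086132]
brass 424 [277.46462264 143.77122642] [654.38531105  34.39834862  60.55844495]
brass 421 [244.98574822 145.85273159] [648.64382867 104.12109046  60.54662176]
brass 63 [367.52380952 153.6031746 ] [ 636.23819155 -159.63553699   59.79794775]
brass 63 [221.44444444 162.88888889] [610.5355556  153.67896551  59.22042746]
brown [338.79381443 234.30044183] 679 46.005763503505044 ((425.45416259765625, -28.295211791992188), 111.42887878417969)
brown [322.57194505 296.14750542] 1383 60.221952912893016 ((347.3754577636719, -17.61746597290039), 88.2978515625)
purple [376.38722826 300.59646739] 736 45.6016748298087 ((344.4695739746094, -69.71177673339844), 139.85198974609375)
```

View pics/crop.png

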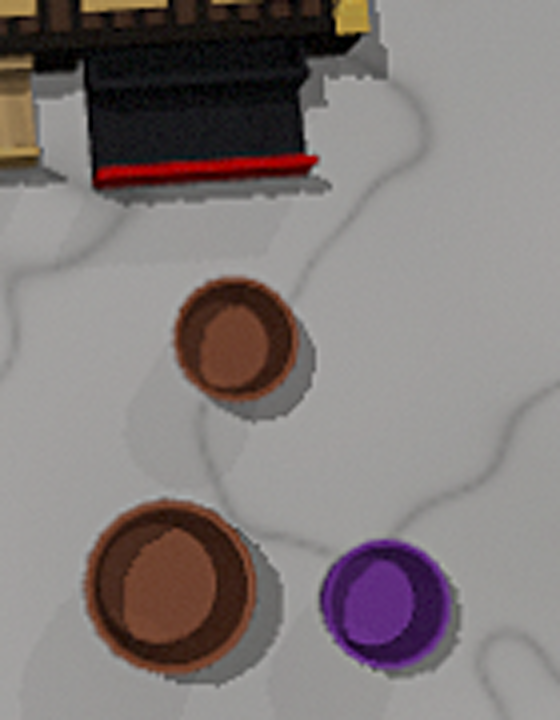

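```bash
cat >> h.py <<'E'
YAW=0.0815
bx=np.array([np.cos(YAW),np.sin(YAW),0]);by=np.array([-bx[1],bx[0],0]);Z=np.array([0,0,1.])
ORG=np.array([619.5,-78.6,0])
def ray(p,uv,z):
    q=cv2.undistortPoints(np.array(uv,float).reshape(-1,1,2),np.array(p["K"],float),np.array(p["dist"],float)).reshape(-1,2)
    D=np.c_[q,np.ones(len(q))]@att(p).T;o=np.array(p["position"])
    return o+D*((z-o[2])/D[:,2])[:,None]
def bay(P): P=np.atleast_2d(P)-ORG; return np.c_[P@bx,P@by,P[:,2]]
def pose(x,zz): return np.c_[x,np.cross(zz,x),zz]
def push(t): return pose(bx,-by*np.sin(t)-Z*np.cos(t))
def hook(): return pose(-by,-Z)
def delta(b,Rt,Rs=None,Ps=None):
    """from start pose (default measured) to bay-frame target b"""
    s=read_state();R0=R.from_quat(s["tool_rot"]).as_matrix();P0=s["tool_pos"]
    W=ORG+bx*b[0]+by*b[1]+Z*b[2]
    print("turn",(R.from_matrix(R0.T@Rt)).as_rotvec().round(3),"shift m",(R0.T@(W-P0)/1000).round(4),"world",W.round(1))
def st():
    s=read_state();print("t",s["t"],"bay",bay(s["tool_pos"]).round(1),"F",s["ft_force"].round(1),"gap",s["finger_gap"].round(1))
def cup(p,im,w=None,near=None):
    hsv=cv2.cvtColor(im,cv2.COLOR_RGB2HSV);m=((hsv[...,0]<14)&(hsv[...,1]>80)&(hsv[...,2]>35)).astype(np.uint8)
    out=[]
    for c in cv2.findContours(m,cv2.RETR_EXTERNAL,cv2.CHAIN_APPROX_NONE)[0]:
        if cv2.contourArea(c)>300:
            Q=ray(p,c,45.);(cx,cy),r=cv2.minEnclosingCircle(Q[:,:2].astype(np.float32))
            out.append((bay([cx,cy,45])[0].round(1),round(r,1),c.reshape(-1,2).mean(0).round(0)))
    return out
E
python3 - <<'E'
from h import *
p=camera_params("top");z=np.load("top0.npz");im=z["im"]
for o in cup(p,im):print(o)
hsv=cv2.cvtColor(im,cv2.COLOR_RGB2HSV);H,S,V=[hsv[...,i].astype(int) for i in range(3)]
red=((H<4)|(H>176))&(S>200)&(V>120)
v,u=np.nonzero(red);Q=bay(ray(p,np.c_[u,v],44.));print("lip",Q.mean(0),Q.min(0),Q.max(0))
for c in([636.24,-159.64,60],[610.5,153.7,60]):print(bay(c))
delta((-150,45,120),push(.45))
E
```

```text
(array([-282.9,   39.3,   45. ]), 44.5, array([322., 296.]))
(array([-157. ,   -6.1,   45. ]), 33.0, array([339., 234.]))
(array([116.1, 177.2,  45. ]), 107.7, array([239., 104.]))
(array([111.7,  74.4,  45. ]), 95.8, array([291., 116.]))
(array([115.9, -20.9,  45. ]), 112.4, array([333.,  99.]))
lip [-64.08995857   0.30667909  44.        ] [-66.55942847 -56.9325936   44.        ] [-61.64755258  58.00810725  44.        ]
[[ 10.08698445 -82.13380513  60.        ]]
[[  9.94137153 232.26161786  60.        ]]
turn [-0.392  0.28  -1.218] shift m [-0.3456 -0.4089  0.0853] world [466.3 -46.  120. ]
```

The crop confirms the small brown cup. It measures 33 mm in rim radius at bay (-157,-6); the large brown one is 44 mm and the other is purple. The red lip is at bay x ≈ -64, so the tray is about 17 mm out. I'll push the cup towards bay -y, with the tips tilted so they touch low.

Call:
{"method": "apply_moves", "body": {
  "deltas": [
    [[-0.39,0.28,-1.22],[-0.347,-0.409,0.085],0.68],
    [[-0.39,0.28,-1.22],[-0.347,-0.409,0.085],0.68],
    [[-0.39,0.28,-1.22],[-0.347,-0.409,0.085],0.68],
    [[-0.39,0.28,-1.22],[-0.347,-0.409,0.085],0.68],
    [[-0.39,0.28,-1.22],[-0.347,-0.409,0.085],0.68],
    [[-0.39,0.28,-1.22],[-0.347,-0.409,0.085],0.68],
    [[-0.39,0.28,-1.22],[-0.347,-0.409,0.085],0.68],
    [[-0.39,0.28,-1.22],[-0.347,-0.409,0.085],0.68],
    [[-0.39,0.28,-1.22],[-0.347,-0.409,0.085],0.68],
    [[-0.39,0.28,-1.22],[-0.347,-0.409,0.085],0.68]
  ]
}}

```text
t: 1.1
tool_pos: [445.8, -80.5, 126.4]
tool_rot: [0.974, 0.043, 0.009, 0.223]
ft_force: [0.6, -0.3, 0.0]
finger_gap: 30.0
```

```bash
python3 -c "
from h import *
st();delta((-157,52,100),push(.45))"
```

```text
Traceback (most recent call last):
  File "h.py", line 33, in st
    s=read_state();print("t",s["t"],"bay",bay(s["tool_pos"]).round(1),"F",s["ft_force"].round(1),"gap",s["finger_gap"].round(1))
                                                                                                       ^^^^^^^^^^^^^^^^^^^^^
AttributeError: 'float' object has no attribute 'round'
```

```bash
sed -i 's/s\["finger_gap"\].round(1)/round(float(s["finger_gap"]),1)/' h.py; python3 -c "
from h import *
st();delta((-157,52,90),push(.45))"
```

```text
t 1.1 bay [[-173.2   12.3  126.4]] F [ 0.6 -0.3  0. ] gap 30.0
turn [-0.001 -0.001  0.006] shift m [ 0.0165 -0.0515  0.0156] world [458.8 -39.6  90. ]
```

Call:
{"method": "apply_moves", "body": {
  "deltas": [
    [[0,0,0.006],[0.0165,-0.0515,0.0156],0.68],
    [[0,0,0.006],[0.0165,-0.0515,0.0156],0.68],
    [[0,0,0.006],[0.0165,-0.0515,0.0156],0.68],
    [[0,0,0.006],[0.0165,-0.068,0.05],0.68],
    [[0,0,0.006],[0.0165,-0.078,0.071],0.68],
    [[0,0,0.006],[0.0165,-0.0845,0.084],0.68],
    [[0,0,0.006],[0.0165,-0.0845,0.084],0.68],
    [[0,0,0.006],[0.0165,-0.0845,0.084],0.68]
  ]
}}

```text
t: 1.9
tool_pos: [458.7, -40.9, 14.9]
tool_rot: [0.974, 0.039, 0.01, 0.223]
ft_force: [-0.9, 0.9, 0.4]
finger_gap: 30.3
```

```bash
python3 -c "
from h import *
st();delta((-157,25,13),push(.45));delta((-157,-10,13),push(.45))
im,d,p=cam('top')
for o in cup(p,im)[:4]:print(o)
im,d,p=cam('side');save('side1.png',im[150:320,120:320],4)"
```

```text
t 1.9 bay [[-157.2   50.6   14.9]] F [-0.9  0.9  0.4] gap 30.3
turn [ 0.    -0.001 -0.002] shift m [0.0003 0.0222 0.0129] world [461.  -66.5  13. ]
turn [ 0.    -0.001 -0.002] shift m [0.0003 0.0538 0.0281] world [ 463.8 -101.3   13. ]
(array([-282.8,   39.3,   45. ]), 44.6, array([322., 296.]))
(array([-157.5,   -5.7,   45. ]), 33.1, array([339., 235.]))
(array([116.1, 177.2,  45. ]), 107.7, array([242., 114.]))
(array([112.8,  72.1,  45. ]), 97.0, array([291., 116.]))
```

View pics/side1.png

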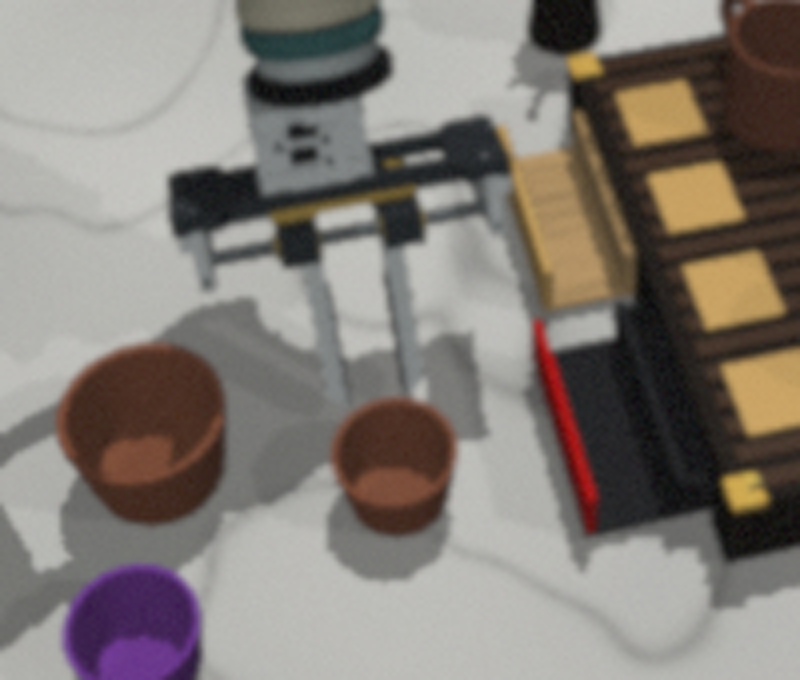

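The side crop shows both fingertips low behind the cup (tips near (335–410,390), cup at (395,470)). Pushing gently now.

Call:
{"method": "apply_moves", "body": {
  "deltas": [
    [[0,0,0],[0,0.012,0.006],0.68],
    [[0,0,0],[0,0.022,0.011],0.68],
    [[0,0,0],[0,0.03,0.015],0.68],
    [[0,0,0],[0,0.038,0.019],0.68],
    [[0,0,0],[0,0.046,0.023],0.68],
    [[0,0,0],[0,0.054,0.027],0.68],
    [[0,0,0],[0,0.062,0.031],0.68],
    [[0,0,0],[0,0.07,0.035],0.68],
    [[0,0,0],[0,0.078,0.039],0.68],
    [[0,0,0],[0,0.086,0.043],0.68]
  ]
}}

```text
t: 3.0
tool_pos: [467.1, -136.9, 13.9]
tool_rot: [0.974, 0.039, 0.01, 0.223]
ft_force: [-0.4, 0.5, 0.8]
finger_gap: 30.4
```

```bash
python3 -c "
from h import *
st();delta((-157,-94,14),push(.45))
im,d,p=cam('top')
for o in cup(p,im)[:4]:print(o)
im,d,p=cam('side');save('side2.png',im[150:320,120:320],3)"
```

```text
t 3.0 bay [[-156.6  -45.7   13.9]] F [-0.4  0.5  0.8] gap 30.4
turn [-0.    -0.002 -0.002] shift m [-0.0003  0.0435  0.0209] world [ 470.7 -185.1   14. ]
(array([-159.5,  -77.1,   45. ]), 33.4, array([372., 233.]))
(array([116.1, 177.2,  45. ]), 107.7, array([244., 111.]))
(array([112.8,  72.1,  45. ]), 97.0, array([291., 116.]))
(array([115.8, -22. ,  45. ]), 111.7, array([335., 105.]))
```

View pics/side2.png

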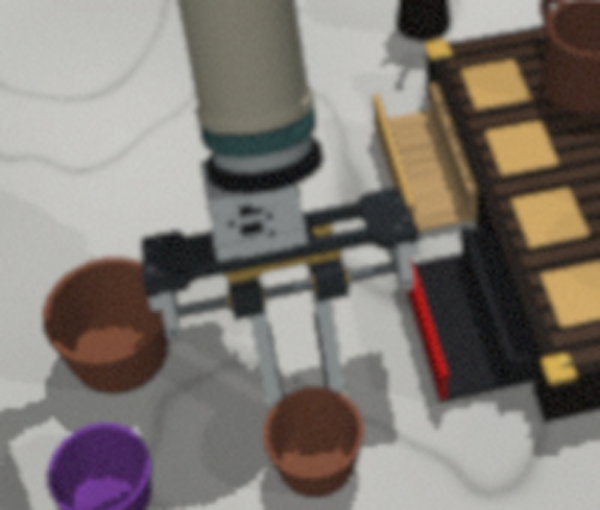

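The cup is upright and cradled between the fingers, at bay y -77. I'll push 48 mm more, then back off.

Call:
{"method": "apply_moves", "body": {
  "deltas": [
    [[0,0,0],[0,0.009,0.004],0.68],
    [[0,0,0],[0,0.018,0.008],0.68],
    [[0,0,0],[0,0.027,0.0125],0.68],
    [[0,0,0],[0,0.035,0.0165],0.68],
    [[0,0,0],[0,0.041,0.0195],0.68],
    [[0,0,0],[0,0.044,0.021],0.68],
    [[0,0,0],[0,0.044,0.021],0.68],
    [[0,0,0],[0,0.04,0.019],0.68],
    [[0,0,0],[0,0.025,0.012],0.68],
    [[0,0,0],[0,0.005,0.002],0.68]
  ]
}}

```text
t: 4.1
tool_pos: [467.3, -142.4, 14.4]
tool_rot: [0.974, 0.038, 0.01, 0.223]
ft_force: [1.2, 0.2, 0.4]
finger_gap: 30.0
```

```bash
python3 -c "
from h import *
st();delta((-157,-20,140),push(.45));delta((-40,0,140),hook())
im,d,p=cam('top')
for o in cup(p,im)[:4]:print(o)"
```

```text
t 4.1 bay [[-156.9  -51.2   14.4]] F [1.2 0.2 0.4] gap 30.0
turn [ 0.    -0.001 -0.004] shift m [ 0.0002  0.0266 -0.1266] world [ 464.6 -111.3  140. ]
turn [ 0.351 -0.355  1.538] shift m [ 0.1171  0.0081 -0.1352] world [579.6 -81.9 140. ]
(array([-160.2, -126.8,   45. ]), 34.5, array([395., 232.]))
(array([116.1, 177.2,  45. ]), 107.7, array([244., 110.]))
(array([112.7,  71. ,  45. ]), 96.9, array([291., 116.]))
(array([115.9, -20.9,  45. ]), 112.4, array([335., 104.]))
```

Call:
{"method": "apply_moves", "body": {
  "deltas": [
    [[0,0,0],[0,0.027,-0.06],0.68],
    [[0,0,0],[0,0.027,-0.127],0.68],
    [[0,0,0],[0,0.027,-0.127],1],
    [[0.35,-0.355,1.54],[0.117,0.008,-0.135],1],
    [[0.35,-0.355,1.54],[0.117,0.008,-0.135],1],
    [[0.35,-0.355,1.54],[0.117,0.008,-0.135],1],
    [[0.35,-0.355,1.54],[0.117,0.008,-0.135],1],
    [[0.35,-0.355,1.54],[0.117,0.008,-0.135],1],
    [[0.35,-0.355,1.54],[0.117,0.008,-0.135],1],
    [[0.35,-0.355,1.54],[0.117,0.008,-0.135],1]
  ]
}}

```text
t: 5.15
tool_pos: [579.3, -78.6, 139.3]
tool_rot: [0.886, -0.456, 0.004, 0.085]
ft_force: [0.0, -0.4, 0.8]
finger_gap: 0.5
```

```bash
python3 -c "
from h import *
st();delta((-39,0,120),hook())"
```

```text
t 5.15 bay [[-40.    3.3 139.3]] F [ 0.  -0.4  0.8] gap 0.5
turn [ 0.122 -0.122  0.536] shift m [ 0.0017 -0.0021  0.0194] world [580.6 -81.8 120. ]
```

Call:
{"method": "apply_moves", "body": {
  "deltas": [
    [[0.122,-0.122,0.536],[0.002,-0.002,0.019],1],
    [[0.122,-0.122,0.536],[0.002,-0.002,0.019],1],
    [[0.122,-0.122,0.536],[0.002,-0.002,0.019],1],
    [[0.122,-0.122,0.536],[0.002,-0.002,0.019],1],
    [[0.122,-0.122,0.536],[0.002,-0.002,0.019],1],
    [[0.122,-0.122,0.536],[0.002,-0.002,0.019],1]
  ]
}}

```text
t: 5.75
tool_pos: [580.5, -81.9, 120.5]
tool_rot: [0.736, -0.677, 0.0, 0.0]
ft_force: [-0.1, 0.4, -0.8]
finger_gap: 1.2
```

```bash
python3 -c "
from h import *
st();delta((-39,0,21),hook())
im,d,p=cam('wrist');save('wrist.png',im,1.2);w=world(p,d)
hsv=cv2.cvtColor(im,cv2.COLOR_RGB2HSV);H,S,V=[hsv[...,i].astype(int) for i in range(3)]
red=((H<4)|(H>176))&(S>200)&(V>100)
v,u=np.nonzero(red);Q=bay(ray(p,np.c_[u,v],44.));print('lip',len(Q),np.percentile(Q,[2,50,98],axis=0).round(1))
Q=bay(w[red]);print(np.percentile(Q,[2,50,98],axis=0).round(1))
im,d,p=cam('side');save('side3.png',im[130:320,160:420],3)"
```

```text
t 5.75 bay [[-3.910e+01 -1.000e-01  1.205e+02]] F [-0.1  0.4 -0.8] gap 1.2
turn [ 0.    -0.     0.003] shift m [-0.0002 -0.0002  0.0995] world [580.6 -81.8  21. ]
lip 215 [[-62.5 -57.4  44. ]
 [-59.6 -26.5  44. ]
 [-58.5  54.   44. ]]
[[-62.6 -57.3  40.7]
 [-60.1 -25.5  43.2]
 [  6.7  54.3 228.6]]
```

View pics/wrist.png

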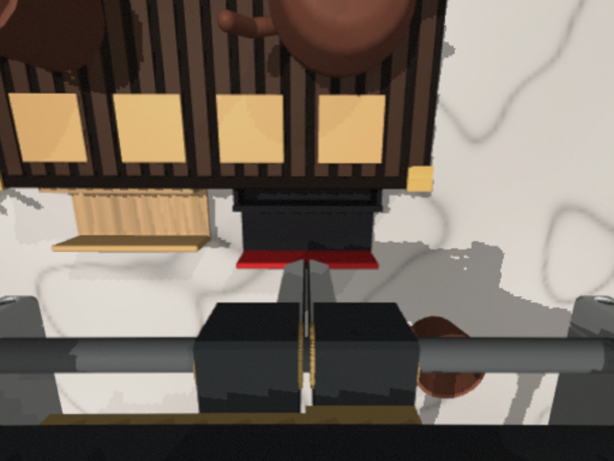

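View pics/side3.png

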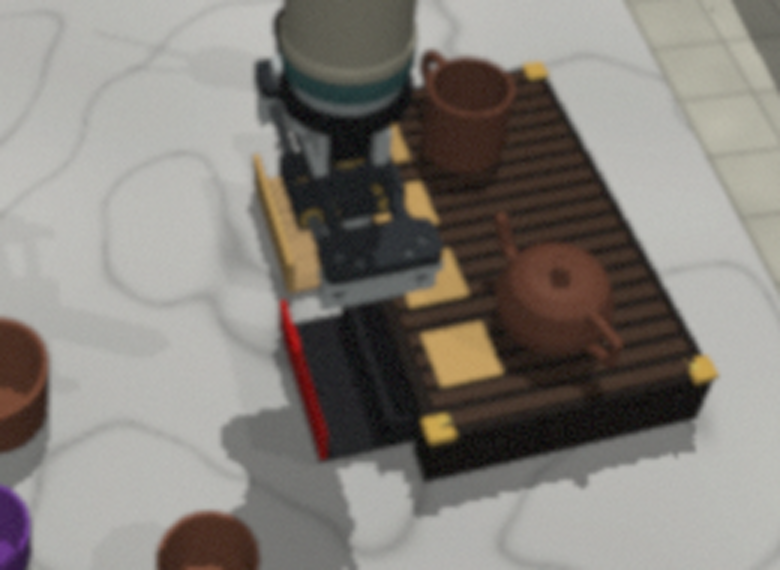

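Wrist view: lip at row 258, tray's wall at row 207, with the fingers in line with the pocket between them. Lip centre is at bay x about -62, so the pocket middle is about -38. Descending.

Call:
{"method": "apply_moves", "body": {
  "deltas": [
    [[0,0,0.003],[0,-0.001,0.03],1],
    [[0,0,0.003],[0,-0.001,0.055],1],
    [[0,0,0.003],[0,-0.001,0.07],1],
    [[0,0,0.003],[0,-0.001,0.08],1],
    [[0,0,0.003],[0,-0.001,0.09],1],
    [[0,0,0.003],[0,-0.001,0.098],1],
    [[0,0,0.003],[0,-0.001,0.098],1]
  ]
}}

```text
t: 6.55
tool_pos: [581.4, -81.2, 21.6]
tool_rot: [0.735, -0.678, -0.001, 0.001]
ft_force: [-0.4, -0.9, 0.2]
finger_gap: 0.1
```

```bash
python3 -c "
from h import *
st();delta((-100,0,22),hook())"
```

```text
t 6.55 bay [[-38.2   0.5  21.6]] F [-0.4 -0.9  0.2] gap 0.1
turn [0.002 0.    0.   ] shift m [ 0.0005  0.0618 -0.0003] world [519.8 -86.7  22. ]
```

Call:
{"method": "apply_moves", "body": {
  "deltas": [
    [[0,0,0],[0,0.008,0],1],
    [[0,0,0],[0,0.016,0],1],
    [[0,0,0],[0,0.025,0],1],
    [[0,0,0],[0,0.036,0],1],
    [[0,0,0],[0,0.048,0],1],
    [[0,0,0],[0,0.06,0],1],
    [[0,0,0],[0,0.072,0],1],
    [[0,0,0],[0,0.084,0],1],
    [[0,0,0],[0,0.094,0],1],
    [[0,0,0],[0,0.1,0],1]
  ]
}}

```text
t: 7.55
tool_pos: [480.4, -89.6, 21.9]
tool_rot: [0.735, -0.678, -0.001, 0.001]
ft_force: [3.0, 0.7, 2.0]
finger_gap: 0.3
```

```bash
cat > chk.py <<'E'
from h import *
st();im,d,p=cam('top')
hsv=cv2.cvtColor(im,cv2.COLOR_RGB2HSV);H,S,V=[hsv[...,i].astype(int) for i in range(3)]
red=((H<4)|(H>176))&(S>200)&(V>100)
v,u=np.nonzero(red);Q=bay(ray(p,np.c_[u,v],44.));print('lip',len(Q),np.percentile(Q,[2,50,98],axis=0).round(1))
for o in cup(p,im)[:5]:print(o)
E
python3 chk.py
```

```text
t 7.55 bay [[-139.5    0.4   21.9]] F [3.  0.7 2. ] gap 0.3Traceback (most recent call last):
  File "chk.py", line 5, in <module>
    v,u=np.nonzero(red);Q=bay(ray(p,np.c_[u,v],44.));print('lip',len(Q),np.percentile(Q,[2,50,98],axis=0).round(1))
                              ~~~^^^^^^^^^^^^^^^^^^
  File "h.py", line 20, in ray
    q=cv2.undistortPoints(np.array(uv,float).reshape(-1,1,2),np.array(p["K"],float),np.array(p["dist"],float)).reshape(-1,2)
      ~~~~~~~~~~~~~~~~~~~^^^^^^^^^^^^^^^^^^^^^^^^^^^^^^^^^^^^^^^^^^^^^^^^^^^^^^^^^^^^^^^^^^^^^^^^^^^^^^^^^^^^^
cv2.error: OpenCV(4.12.0) /io/opencv/modules/calib3d/src/undistort.dispatch.cpp:347: error: (-215:Assertion failed) CV_IS_MAT(_src) && CV_IS_MAT(_dst) && (_src->rows == 1 || _src->cols == 1) && (_dst->rows == 1 || _dst->cols == 1) && _src->cols + _src->rows - 1 == _dst->rows + _dst->cols - 1 && (CV_MAT_TYPE(_src->type) == CV_32FC2 || CV_MAT_TYPE(_src->type) == CV_64FC2) && (CV_MAT_TYPE(_dst->type) == CV_32FC2 || CV_MAT_TYPE(_dst->type) == CV_64FC2) in function 'cvUndistortPointsInternal'
```

A 3 N drag shows the lip is engaged; the arm hides it in the top view. I'll carry on slowly to the stop.

Call:
{"method": "apply_moves", "body": {
  "deltas": [
    [[0,0,0],[0,0.004,0],1],
    [[0,0,0],[0,0.007,0],1],
    [[0,0,0],[0,0.01,0],1],
    [[0,0,0],[0,0.012,0],1],
    [[0,0,0],[0,0.014,0],1],
    [[0,0,0],[0,0.015,0],1],
    [[0,0,0],[0,0.016,0],1]
  ]
}}

```text
t: 8.3
tool_pos: [469.1, -90.3, 21.9]
tool_rot: [0.734, -0.679, 0.002, -0.003]
ft_force: [15.0, 4.6, -9.3]
finger_gap: 0.5
```

Call:
{"method": "apply_moves", "body": {
  "deltas": [
    [[0,0,0],[0,0.006,0],1],
    [[0,0,0],[0,0.008,0],1],
    [[0,0,0],[0,0.008,0],1]
  ]
}}

```text
t: 8.6
tool_pos: [469.4, -90.6, 22.3]
tool_rot: [0.733, -0.68, 0.008, -0.008]
ft_force: [18.0, 7.3, -11.7]
finger_gap: 0.5
```

```bash
python3 -c "
from h import *
st();delta((-140,0,22),hook())
for n in ('side','wrist'):
    im,d,p=cam(n)
    hsv=cv2.cvtColor(im,cv2.COLOR_RGB2HSV);H,S,V=[hsv[...,i].astype(int) for i in range(3)]
    red=((H<4)|(H>176))&(S>200)&(V>100);v,u=np.nonzero(red)
    if len(u):Q=bay(ray(p,np.c_[u,v],44.));print(n,len(Q),np.percentile(Q,[2,50,98],axis=0).round(1))
"
```

```text
t 8.6 bay [[-150.6    0.2   22.3]] F [ 18.    7.3 -11.7] gap 0.5
turn [-0.023 -0.    -0.006] shift m [ 0.0001 -0.0106  0.0006] world [480. -90.  22.]
side 9 [[-164.2  -63.4   44. ]
 [-163.3  -50.2   44. ]
 [-162.2  -41.    44. ]]
wrist 407 [[-164.   -57.9   44. ]
 [-154.    43.9   44. ]
 [-148.    54.5   44. ]]
```

Call:
{"method": "apply_moves", "body": {
  "deltas": [
    [[-0.02,0,0],[0,-0.005,0],1],
    [[-0.02,0,0],[0,-0.01,0],1],
    [[-0.02,0,0],[0,-0.01,0],1],
    [[-0.02,0,0],[0,-0.01,-0.02],1],
    [[-0.02,0,0],[0,-0.01,-0.06],1],
    [[-0.02,0,0],[0,-0.01,-0.11],1],
    [[-0.02,0,0],[0,-0.01,-0.16],1],
    [[-0.02,0,0],[0,-0.01,-0.17],1]
  ]
}}

```text
t: 9.5
tool_pos: [477.0, -91.0, 197.7]
tool_rot: [0.733, -0.68, 0.005, -0.002]
ft_force: [0.1, -0.2, -0.1]
finger_gap: 0.8
```

Call:
{"method": "apply_moves", "body": {
  "deltas": [
    [[0,0,0],[0.05,0.02,-0.02],1],
    [[0,0,0],[0.1,0.05,-0.02],1],
    [[0,0,0],[0.15,0.08,-0.02],1],
    [[0,0,0],[0.2,0.1,-0.02],1],
    [[0,0,0],[0.25,0.12,-0.02],1],
    [[0,0,0],[0.3,0.14,-0.02],1],
    [[0,0,0],[0.3,0.14,-0.02],1],
    [[0,0,0],[0.3,0.14,-0.02],1]
  ]
}}

```text
t: 10.3
tool_pos: [356.9, -404.1, 215.3]
tool_rot: [0.731, -0.682, 0.003, -0.002]
ft_force: [-0.2, 0.4, 0.5]
finger_gap: 0.6
```

```bash
sed -i 's/^for o/save("top9.png",im,1.5)\nfor o/' chk.py; python3 chk.py
```

```text
t 10.3 bay [[-288.2 -303.   215.3]] F [-0.2  0.4  0.5] gap 0.6
lip 173 [[-168.   -54.3   44. ]
 [-165.     2.3   44. ]
 [-161.7   57.4   44. ]]
(array([-283. ,   39.3,   45. ]), 44.5, array([322., 297.]))
(array([-160.5, -126.8,   45. ]), 34.5, array([395., 232.]))
(array([116.1, 177.2,  45. ]), 107.7, array([244., 110.]))
(array([111.7,  73.3,  45. ]), 95.9, array([291., 116.]))
(array([115.9, -20.9,  45. ]), 112.4, array([335., 104.]))
```

View pics/top9.png

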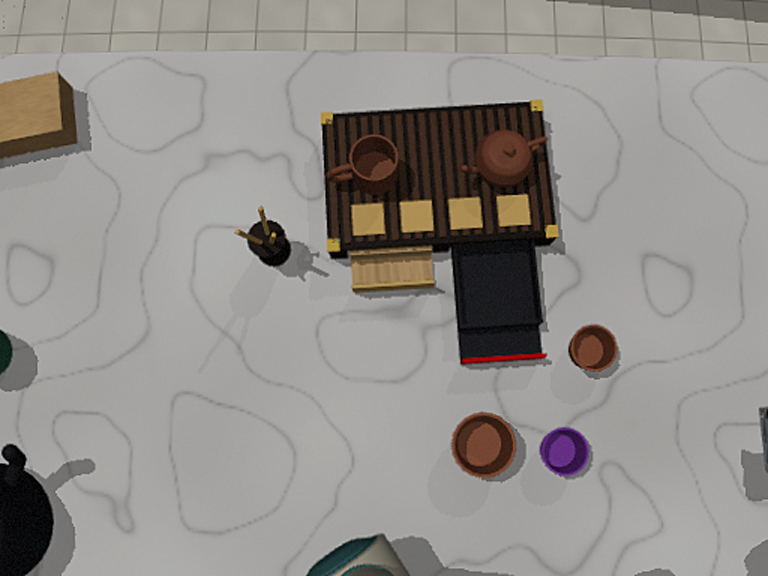

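Final top view: tray drawn out with its red lip at (503,358), cup upright at (593,347) beside the path, and everything else where it was. The arm is clear.

```bash
python3 -c "
from h import *
print(job_done())"
```

```text
the job is handed in; nothing more can be done
None
```

The cup is pushed clear, the drip tray is drawn out to its stop, and the job is handed in at about 10.4 s. No verdict was reported.

- **Cup:** I pushed the small brown cup sideways with two low, tilted fingertips. It stayed upright and now stands 127 mm to the right of the bay's middle. With its radius of about 34 mm, it clears the tray's path by roughly 33 mm.
- **Tray:** I hooked the closed fingertips behind the red lip and drew the tray with about 3 N. At the end the force rose to about 18 N and the tray no longer moved, so I took that as the stop. I then backed off, lifted and moved away.
- **Last checks:** The top camera puts the lip at -165 mm against -167 mm expected at the stop, which is within the 2 mm calibration error. The large cup and the things on the board measured unchanged. The purple cup, tool pot and bamboo-lipped tray look unmoved. The wrist force is near zero and nothing is being touched.
- **Disagreements:** The wrist camera read the lip about 2–4 mm closer to the board than the top camera did before the pull. At the stop there was also some sideways and vertical force (7 N and 12 N), which was gone after backing off.

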